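Wedge the stock bay gate shut

ROBOT

A 7-joint arm with a two-finger parallel gripper is mounted at the origin on the work surface. World frame = base frame: x ahead of the robot, y to its left, z up, the work surface at z = 0. Lengths are in m, angles in rad, forces in N, time in s.
With the tool pointing down it reaches from about 0.4 to 0.75 m from the base axis. Payload 19.5 kg.
Tool frame: the origin (TCP) lies at the very end of the fingers, on their centre line; the grasp point (between the pads) lies 19 mm behind it (manip.grasp_offset is the distance from the TCP to the grasp point, in m); y points along the fingers, z is the direction in which the jaws open and shut, and the axes are right-handed (so a half turn about y gives the same grasp; the last joint's range is limited). The gripper opens to 85 mm and grips with 20 to 120 N. Pads are 22 mm wide; open, the fingers measure 114 mm over their backs; the gripper's body (76 mm by 85 mm) begins 54 mm behind the grasp point. The pads swing forward as they close: fully open they stand 13 mm farther back than shut.
Start: joints at [1.29, 0.707, -0.028, 1.485, 0.022, 0.951, -0.075], TCP at [0.136, -0.559, 0.231] pointing down, gripper open.
Joint ranges: [-2.71, 2.71], [-0.32, 2.16], [-1.57, 1.52], [0, 2.45], [-1.46, 4.6], [0, 2.02], [-2.83, 2.83]. Speed limits (rad/s): [1.89, 1.89, 2.57, 2.57, 3.01, 3.01, 3.01].

INTERFACE

Orientations are given as a rotation vector (axis times angle).
In Python, from workcell import sensors, optics, manip, nets gives the robot as it stands. The module is installed in compiled form; this text tells all that it offers.
- The arm moves only by the tool apply_moves, never from a script. Its argument "targets" is a list of rows, each a list of 7 numbers: the opening, from 0 (shut) to 1 (fully open), then the shift along the tool's x, y, z in cm, then the turn, a rotation vector about the tool's x, y, z in rad. In form: [[jaw, dx, dy, dz, ax, ay, az], ...]. A call has 1 to 20 rows; each row shifts and turns the commanded pose from where the row before left it, along the tool's axes as they then stand; what a row does not reach is not made up. A row lasts 1/8 s, in which the tool goes at most 62.5 mm and 10.7 degrees, less where a joint would pass 70% of its speed; a pose out of reach is approached as far as the arm can. A call is refused whole if a number of a shift passes 6.25 or a number of a turn 0.188, either way. A call with a gripper value outside its range is refused whole. The fingers move at their own pace and stop on an object; "newtons" is the grip in N (left out, the last holds). Time passes only in rows, so rows that do not move let the fingers close. It gives the time, the measured TCP pose, the force and the opening at its end, in the units of the state.
- sensors.get_state(): the state, without advancing time (a new reading comes with each control period).
- optics.snapshot(name): name is "side" or "top" or "wrist"; returns a dict with "pixels" (400x640x3 uint8, blue, green, red), "z_map" (400x640 float32, m along the optical axis (not along the pixel's ray), 0 where there is no reading), "fx", "fy", "cx", "cy" (pixels), "eye" and "attitude" of the camera in the world; the wrist camera has in their place "tool_from_camera" (4x4, takes a point from camera to tool coordinates, whose origin is the TCP and whose axes are the tool frame's). Camera axes: x right, y up, looking along -z (the intrinsics and any distortion apply to the point x, -y, -z); pixel columns grow to the right and rows downward; lengths in m; the calibration is good to about 2 mm. A picture is of the moment at which its call begins: read the wrist's pose just before it.
- manip.job_done(): hands the job in, once; it reports no verdict.
Trained networks look in the newest picture that a camera, given by its name, has taken for a name from the list of things; names that differ only in an ending like _2 or _b are one class to them, and where a whole thing is asked for, a point or a joint stands for the part that bears it (a point fixed in the world has none). Each returns a list of dicts, best first, with "score" (0 to 1); they miss things now and then, are a little off and sometimes report something else, mostly with a low value. They report only what shows in the picture. A call takes as long as a camera call. They do not tell look-alikes from the thing itself.
- nets.recognise(camera, query): "box" ([centre column, centre row, width, height] as shares, 0 to 1, of the picture: columns of its width, rows of its height, round what is visible of it).
The state is a dict: "time_s": time; "joint_pos": joint angles; "joint_velocities": joint speeds; "joint_efforts": joint torques, N m; "ee_pos": TCP position; "orientation": TCP orientation; "contact_force": force on the tool from outside, world axes, zero at the start; "wrist_torque": the same for the moment, N m; "gripper_width": opening from 0.0 (shut) to 1.0 (fully open).
Only numpy, scipy, OpenCV 4.12 (cv2) and the standard library are available. Lean on these libraries where they do the work, as an engineer would, in place of code of your own. Each camera call takes 0.05 s, during which the arm holds its last target.

TASK

Tip the tall carton that stands in the gateway over backwards into the bay, so that it lies on its back clear of the gate. Then take the wooden wedge and drive it, thin edge first, under the free end of the sprung gate until the gate is fully shut and the wedge is jammed firmly between gate and bench and keeps it shut when you let go. Leave the other things on the bench where they are.

Things in the scene. Friction and masses are not known exactly. Their poses are not given: they have to be found in the camera images.
- bay: low open-topped stock bay of grey sheet steel, fixed to the bench, placed and turned differently each time. Origin: on the bench, middle of the gate line; x points into the bay (away from the robot), y left, z up. Side walls 110 mm high, inner faces at y = +-170 mm; front posts 125 mm high at their ends; back wall 60 mm high at x = 270 mm. No floor: things stand on the bench
- cleat (a point): middle of the top front edge of a steel cleat, 7 mm high, 20 mm deep, 90 mm wide, on the bay's floor: front face at x = 50 mm, y -30 to +60 mm in the bay's frame. It stops the carton's foot. The floor beside it, y -165 to -35 mm, is free for the wedge
- gate_post: hinge post and the gate on it. Origin: on the bench on the vertical hinge axis, at x = 0, y = +155 mm of the bay, axes as the bay's. The gate: grey steel panel reaching 300 mm from the hinge towards -y, 84 mm high, 10 mm thick (shut: back face at the bay's x = 0; ribs stand 3.5 mm off its front). Its lower edge is 11 to 15 mm above the bench, differently each time, not reported
- gate (a joint): gate angle in rad: 0 is fully shut (hard stop), positive is open, free end swung towards the robot. A spring (0.9 N m/rad) with a little friction holds it ajar at 0.15 to 0.25 and reopens it whenever it is let go; shutting it takes about 1 N at the free end. No latch; it cannot be lifted. The wedge's slope, pushed under its lower edge, carries it shut
- wedge: wooden wedge 135 mm long, 45 mm wide, 3 mm thick at the thin edge rising evenly to 30 mm at the thick end (flat underside, 11 degree slope), about 200 g. Origin: centre of its underside; x along it towards the thin edge, z up. Friction about 0.6 on bench and gate: pressed in, it stays. Once the gate is shut the push grows with every mm; some 10 N more jams it well
- wedge_tip (a point): middle of the wedge's thin edge, at its underside (67.5 mm ahead of the wedge's origin)
- carton: cardboard carton 60 mm deep (x), 80 mm wide (y), 170 mm tall, about 400 g, standing with its far lower edge at the cleat and its near face some 10 mm before the gate line, so the gate cannot shut. Origin: centre of its underside; z to its top, x towards its back (into the bay, later down). It tips about its far lower edge: what pushes its face must rise along that arc
- block: bystander: plain wooden packing block, 130 x 45 x 30 mm, same timber as the wedge but the same height all along. Origin: centre of its underside, x along its length
- bin_a: bystander: small yellow parts bin, 120 x 100 x 60 mm. Origin: centre of its underside
- bin_b: bystander: small black parts bin, 120 x 100 x 60 mm. Origin: centre of its underside
- sprocket: bystander: steel chain sprocket lying flat, about 92 mm across the teeth, 22 mm high at the hub. Origin: centre of its underside
- oil: bystander: white oil bottle, 56 mm diameter, 150 mm tall. Origin: centre of its underside
- spanner: bystander: steel spanner 170 mm long lying on the bench. Origin: middle of its underside
- small_box: bystander: cardboard box 60 x 60 x 50 mm standing in the bay beside the carton, near the hinge. Origin: centre of its underside
Things that resemble listed ones, but are neither listed nor needed, are in the scene too. Leave any black or blue look-alike of the wedge alone.

How it is judged:
On the way, in this order (a step that is already met when the one before it is completed fails the run):
1. the carton lies on its back in the bay, behind the gate line (angle between carton's own x axis and vertical above 2.75 rad and x of carton in the frame of bay above 0.01 m), for 0.2 s.
2. the gate is shut with the wedge pressed under it (value of joint gate below 0.035 rad and contact force between wedge and gate_post above 4 N and x of wedge_tip in the frame of bay above 0.015 m and y of wedge_tip in the frame of bay below 0 m), for 0.2 s.
At the end, for the whole second after the job is handed in: Carton on its back (x axis within 22 deg of straight down), its foot over 10 mm behind the gate line; gate within 0.035 rad of shut; wedge flat within 7 deg, thin edge 15 mm or more behind the gate line in the free half (bay y below 0), by itself pressing on the gate with over 4 N; at rest (all of step 1 and all of step 2 and angle between wedge's own z axis and vertical below 0.12 rad and linear speed of each of wedge, carton below 0.02 m/s); the robot touches nothing.
It fails at once if a bystander was shifted by more than 40 mm (distance of any of block, bin_a, bin_b, sprocket, oil, spanner, small_box from where it was at the start of the episode above 0.04 m).
It fails at once if the oil bottle was knocked over (angle between oil's own z axis and vertical above 0.6 rad).
It also fails if it takes over 67 s, if anything falls off the work surface, if the arm or the gripper's body presses on something with over 40 N, if the wrist force passes 120 N, or if a joint passes its speed limit or range.

## Working session

There is one attempt and no reset: what is moved stays moved. The work goes in short steps, Python scripts to look and compute and a tool call to move; the robot and the scene stay as the last step left them, time stands still between calls to the robot, and variables do not carry over. Pictures are saved under pics/ and viewed, and the job is handed in when it is done.

Besides the shell and the picture viewer there is one more tool, called after "Call:" as name([rows], argument=value, ...), one row to a line, values as JSON. apply_moves: Moves the arm, as the interface text tells. Its arguments: {"type":"object","properties":{"targets":{"type":"array"},"newtons":{"type":"number"}},"required":["targets"]}

```bash
mkdir -p pics
cat > h.py <<'E'
import numpy as np, cv2
from scipy.spatial.transform import Rotation as R
from workcell import sensors, optics, manip, nets
def snap(n,fn=None):
    st=sensors.get_state(); s=optics.snapshot(n)
    if fn: cv2.imwrite('pics/'+fn,s['pixels'])
    np.savez('last_'+n+'.npz',**{k:v for k,v in s.items()},ee=st['ee_pos'],ori=st['orientation'])
    return s
def cloud(n):
    s=dict(np.load('last_'+n+'.npz',allow_pickle=True))
    z=s['z_map'];v,u=np.mgrid[0:400,0:640]
    x=(u-s['cx'])/s['fx']*z; y=(v-s['cy'])/s['fy']*z
    P=np.stack([x,-y,-z],-1)
    if 'tool_from_camera' in s:
        T=s['tool_from_camera'];P=P@T[:3,:3].T+T[:3,3];P=P@R.from_rotvec(s['ori']).as_matrix().T+s['ee']
    else:
        a=np.array(s['attitude']);M=a if a.shape==(3,3) else R.from_rotvec(a).as_matrix()
        P=P@M.T+s['eye']
    P[z==0]=np.nan
    return s['pixels'],P
E
python3 - <<'E'
from h import *
st=sensors.get_state();print(st)
for n in ['side','top','wrist']:
    s=snap(n,n+'0.png');print({k:(v if k not in('pixels','z_map') else v.shape) for k,v in s.items()})
print(manip.grasp_offset)
E
```

```text
{'time_s': 0.0, 'joint_pos': array([ 1.29033726,  0.70708506, -0.02761911,  1.48497819,  0.02198226,
        0.95091203, -0.07551479]), 'joint_velocities': array([ 0.00195378, -0.00046319, -0.00014507, -0.00116539, -0.0002469 ,
       -0.00032555,  0.00043176]), 'joint_efforts': array([-1.00907811e-03, -8.83227539e+01,  1.23408146e+00, -2.36165267e+01,
        1.68259145e-02,  6.56826189e-03, -1.01902497e-04]), 'ee_pos': array([ 0.13592912, -0.55843608,  0.23084265]), 'orientation': array([-0.25139679,  2.09589009, -2.093631  ]), 'contact_force': array([-0.82711946,  0.2698089 , -0.49009892]), 'wrist_torque': array([-0.00971   ,  0.02017442, -0.02033791]), 'gripper_width': 1.0009702988716094}
{'pixels': (400, 640, 3), 'z_map': (400, 640), 'fx': 376.40616895624976, 'fy': 376.40616895624976, 'cx': 317.334714563167, 'cy': 194.07839791255702, 'eye': array([ 0.44945782, -0.76923761,  0.59369977]), 'attitude': array([ 1.00411646, -0.04072891, -0.07288012])}
{'pixels': (400, 640, 3), 'z_map': (400, 640), 'fx': 372.0162952835204, 'fy': 372.0162952835204, 'cx': 321.10883758581326, 'cy': 204.4353386934756, 'eye': array([0.30930759, 0.08191974, 1.17790133]), 'attitude': array([ 0.12414666, -0.16242725, -1.55512581])}
{'pixels': (400, 640, 3), 'z_map': (400, 640), 'fx': 298.1449368158023, 'fy': 298.1449368158023, 'cx': 321.69689391143845, 'cy': 198.73536938050435, 'tool_from_camera': array([[-5.15685650e-04, -9.44562444e-01, -3.28331423e-01,
        -8.44422158e-02],
       [-6.38850160e-04,  3.28331711e-01, -9.44562269e-01,
        -1.43482469e-01],
       [ 9.99999663e-01, -2.77342625e-04, -7.72749820e-04,
         1.56138277e-04],
       [ 0.00000000e+00,  0.00000000e+00,  0.00000000e+00,
         1.00000000e+00]])}
0.0187
```

View pics/side0.png

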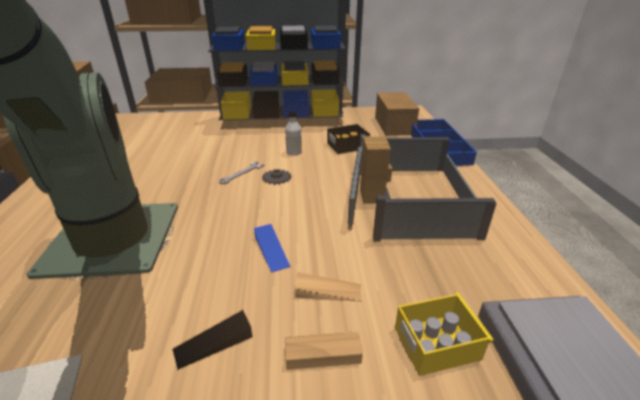

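View pics/top0.png

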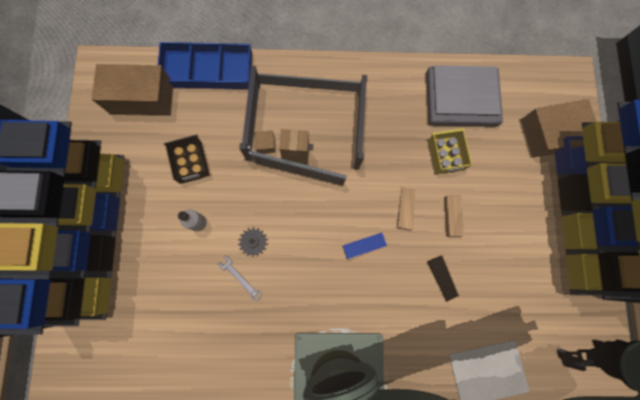

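Run:
```python
from h import *
for n in ['side','top']:
    for q in ['bay','gate','gate_post','wedge','carton','block','small_box','cleat','oil','spanner']:
        print(n,q,[(np.round(np.array(d['box'])*[640,400,640,400]).astype(int).tolist(),round(d['score'],2)) for d in nets.recognise(n,q)][:4])
```

```text
side bay [([424, 191, 147, 108], 0.66)]
side gate [([357, 188, 14, 78], 0.89)]
side gate_post [([356, 182, 25, 92], 0.77)]
side wedge [([327, 288, 66, 29], 0.86), ([212, 340, 80, 59], 0.83), ([273, 251, 40, 48], 0.78)]
side carton [([374, 171, 29, 67], 0.9), ([442, 334, 97, 83], 0.18)]
side block [([325, 352, 76, 38], 0.66)]
side small_box [([390, 175, 6, 12], 0.51)]
side cleat [([425, 189, 150, 111], 0.72)]
side oil [([294, 133, 17, 49], 0.91)]
side spanner [([240, 173, 43, 23], 0.75)]
top bay [([302, 127, 130, 121], 0.79), ([405, 210, 21, 45], 0.66)]
top gate [([191, 219, 34, 17], 0.51)]
top gate_post [([299, 168, 96, 40], 0.89), ([266, 142, 18, 22], 0.55)]
top wedge [([367, 247, 45, 26], 0.76), ([404, 210, 22, 41], 0.71), ([445, 280, 32, 43], 0.61), ([267, 143, 22, 22], 0.58)]
top carton [([295, 146, 29, 38], 0.73), ([266, 142, 20, 20], 0.59)]
top block [([457, 219, 24, 47], 0.93), ([406, 211, 20, 41], 0.74), ([254, 241, 28, 25], 0.53)]
top small_box [([267, 141, 22, 19], 0.65)]
top cleat [([303, 125, 130, 121], 0.94)]
top oil [([193, 221, 29, 22], 0.72)]
top spanner [([242, 278, 43, 48], 0.9), ([298, 167, 98, 39], 0.72)]
```

Run:
```python
from h import *
px,P=cloud('top')
def box(n,u0,u1,v0,v1,zlo,zhi,P=P):
    Q=P[v0:v1,u0:u1].reshape(-1,3);Q=Q[np.isfinite(Q[:,0])];Q=Q[(Q[:,2]>zlo)&(Q[:,2]<zhi)]
    r=cv2.minAreaRect((Q[:,:2]*1000).astype(np.float32))
    print(n,len(Q),'z',np.percentile(Q[:,2],[5,50,95]).round(4),'rect',np.round(r[0],1),np.round(r[1],1),round(r[2],1)); return Q
print('table',np.nanmedian(P[200:330,280:330,2]))
box('wedge?',392,420,180,236,.008,.06)
box('block?',440,470,188,242,.008,.06)
for n,a in [('wedge',(392,420,180,236)),('block',(440,470,188,242))]:
    Q=P[a[2]:a[3],a[0]:a[1]]
    for v in range(a[2],a[3],4):
        row=P[v,a[0]:a[1],2]; print(n,v,np.round(np.nanmax(row)*1000), end=';')
    print()
box('carton',278,320,125,168,.15,.2)
box('smallbox',250,276,128,156,.04,.06)
box('walls',235,375,60,190,.09,.14)
Q=P[60:200,235:380].reshape(-1,3)
m=(Q[:,2]>.045)&(Q[:,2]<.2)
im=np.zeros((600,600,3),np.uint8)
allP=P.reshape(-1,3);c=px.reshape(-1,3);m=(allP[:,2]>.03)
# height map
H=np.zeros((500,700),np.float32)
for p in allP[np.isfinite(allP[:,0])]:
    j=int((0.4-p[1])*800+100); i=int((0.95-p[0])*800)
    if 0<=i<500 and 0<=j<700: H[i,j]=max(H[i,j],p[2])
cv2.imwrite('pics/hm.png',np.clip(H*1200,0,255).astype(np.uint8))
s=dict(np.load('last_top.npz'))
cv2.imwrite('pics/topcrop.png',cv2.resize(px[50:260,180:490],None,fx=2.5,fy=2.5,interpolation=cv2.INTER_CUBIC))
```

```text
table 0.0005773370948323198
wedge? 533 z [0.009  0.0192 0.0298] rect [ 507.3 -217.6] [ 46.4 146.4] 81.9
block? 686 z [0.0149 0.0305 0.0343] rect [ 493.2 -367.1] [ 47.8 130.6] 89.6
wedge 180 6.0;wedge 184 6.0;wedge 188 7.0;wedge 192 10.0;wedge 196 17.0;wedge 200 15.0;wedge 204 20.0;wedge 208 21.0;wedge 212 24.0;wedge 216 27.0;wedge 220 30.0;wedge 224 34.0;wedge 228 32.0;wedge 232 5.0;
block 188 5.0;block 192 7.0;block 196 36.0;block 200 35.0;block 204 36.0;block 208 34.0;block 212 34.0;block 216 35.0;block 220 35.0;block 224 34.0;block 228 34.0;block 232 37.0;block 236 23.0;block 240 5.0;
carton 640 z [0.1597 0.1706 0.1738] rect [681.8 137.3] [80.  63.9] 86.1
smallbox 378 z [0.0449 0.0501 0.0539] rect [721.5 244.7] [88.9 76.8] 1.5
walls 1652 z [0.0941 0.1133 0.1258] rect [763.8 109.5] [370.1 335.3] 86.6
```

View pics/topcrop.png

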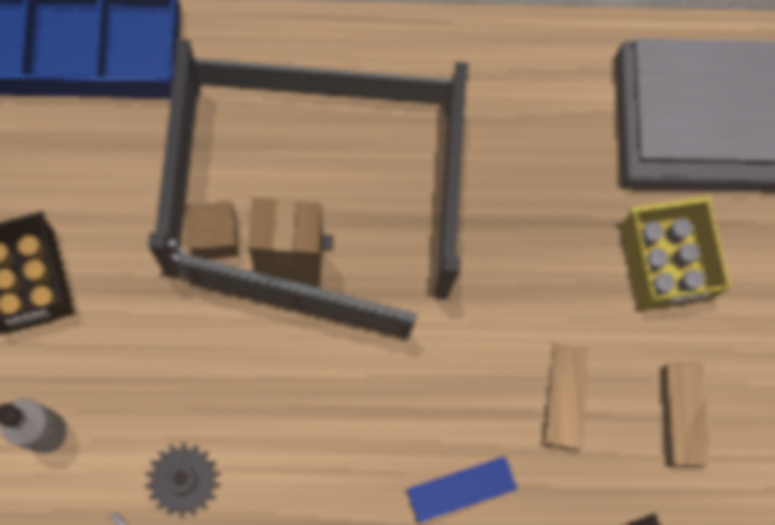

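View pics/hm.png

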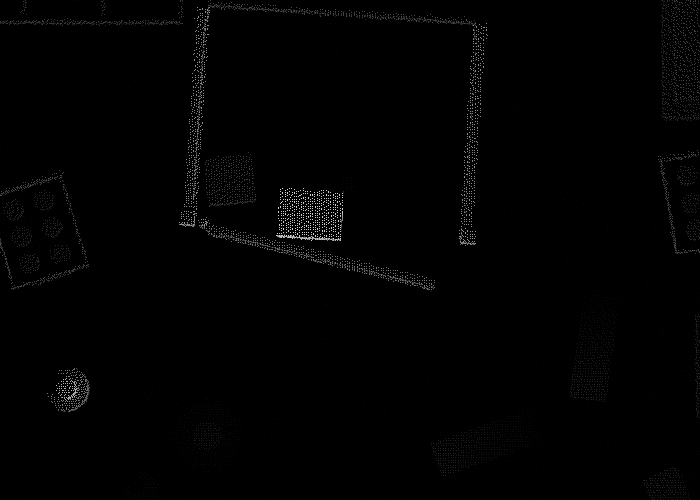

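Run:
```python
from h import *
px,P=cloud('top')
A=P[55:200,230:380].reshape(-1,3);A=A[np.isfinite(A[:,0])]
def line(Q):
    vx,vy,x0,y0=cv2.fitLine(Q[:,:2].astype(np.float32),cv2.DIST_HUBER,0,.002,.001).ravel();return np.array([vx,vy]),np.array([x0,y0])
W=A[(A[:,2]>.1)&(A[:,2]<.118)]
L=W[(W[:,1]>.255)&(W[:,0]>.7)];Rr=W[(W[:,1]<-.02)&(W[:,0]>.7)&(W[:,1]>-.12)]
for n,Q in(('L',L),('R',Rr)):
    d,c=line(Q);print(n,len(Q),np.degrees(np.arctan(d[1]/d[0])),c,Q.min(0),Q.max(0))
B=A[(A[:,2]>.05)&(A[:,2]<.066)&(A[:,0]>.9)&(A[:,1]>-.04)&(A[:,1]<.25)]
d,c=line(B);print('B',len(B),np.degrees(np.arctan(d[0]/d[1])),c)
posts=A[(A[:,2]>.119)&(A[:,2]<.132)]
for lo,hi in((.2,.35),(-.15,.0)):
    q=posts[(posts[:,1]>lo)&(posts[:,1]<hi)&(posts[:,0]<.72)];print('post',len(q),q.min(0),q.max(0),q.mean(0))
G=A[(A[:,2]>.085)&(A[:,2]<.105)&(A[:,0]<.675)&(A[:,1]<.25)&(A[:,1]>-.06)]
d,c=line(G);print('gate',len(G),np.degrees(np.arctan(d[0]/d[1])),c,G.min(0),G.max(0),np.median(G[:,2]))
C=A[(A[:,2]>.162)&(A[:,2]<.18)];r=cv2.minAreaRect((C[:,:2]*1000).astype(np.float32));print('carton',r,C.mean(0))
```

```text
L 401 -3.8107536 [0.81941164 0.2782194 ] [0.7003459  0.26265684 0.10096845] [0.9409284  0.29331839 0.11791284]
R 344 -4.0583158 [ 0.8093935 -0.0675141] [ 0.70101602 -0.08375526  0.10738741] [ 0.92028503 -0.05249934  0.11772155]
B 287 3.7612867 [0.9334901  0.10533088]
post 53 [0.66708184 0.26607155 0.11910288] [0.70946846 0.30004034 0.13093266] [0.67619208 0.28637853 0.12548727]
post 47 [ 0.64493982 -0.06882331  0.11906945] [ 0.71573278 -0.05066238  0.13003867] [ 0.65658761 -0.05981509  0.12496025]
gate 547 14.075404 [0.6288763  0.12167732] [ 0.58851772 -0.05695855  0.08520601] [0.67412597 0.24869172 0.10483053] 0.09700505610174481
carton ((681.79541015625, 137.2627716064453), (80.03144073486328, 63.92382049560547), 86.13174438476562) [0.68056336 0.13719852 0.17068301]
```

```bash
cat >> h.py <<'E'
PSI=-0.0672; O=np.array([.6596,.1158,0]); EX=np.array([np.cos(PSI),np.sin(PSI),0]);EY=np.array([-np.sin(PSI),np.cos(PSI),0])
def b2w(x,y,z=0): return O+x*EX+y*EY+np.array([0,0,z])
def w2b(p): d=np.asarray(p)-O; return np.array([d@EX,d@EY,d[2]])
# tool yaw a: tool y down, tool x = sgn*(cos a, sin a)
def ori(a,sgn=1):
    x=sgn*np.array([np.cos(a),np.sin(a),0]);y=np.array([0,0,-1.]);return R.from_matrix(np.stack([x,y,np.cross(x,y)],1))
def plan(wps,jaw,p0=None,r0=None,step=.045,rs=.15):
    """wps list of (pos,Rot,[step]); prints rows"""
    st=sensors.get_state()
    p=np.array(st['ee_pos']) if p0 is None else np.array(p0); r=R.from_rotvec(st['orientation']) if r0 is None else r0
    rows=[]
    for w in wps:
        t,q=np.array(w[0]),w[1]; s=w[2] if len(w)>2 else step
        rv=(r.inv()*q).as_rotvec()
        n=int(max(1,np.ceil(np.linalg.norm(t-p)/s),np.ceil(np.linalg.norm(rv)/rs)))
        for i in range(n):
            tp=p+(t-p)/(n-i); d=(r.inv()*q).as_rotvec()/(n-i)
            sh=np.round(r.inv().apply(tp-p)*100,2); d=np.round(d,3)
            rows.append([jaw]+sh.tolist()+d.tolist())
            p=p+r.apply(sh/100); r=r*R.from_rotvec(d)
    print(len(rows)); print('['+','.join('['+','.join('%g'%(x+0) for x in a)+']' for a in rows)+']')
    print('end',p.round(4))
    return rows
E
python3 - <<'E'
from h import *
st=sensors.get_state();r=R.from_rotvec(st['orientation']);print(r.as_matrix().round(3))
q=ori(PSI,-1)
print(np.degrees((r.inv()*q).as_rotvec()), np.degrees((r.inv()*ori(PSI)).as_rotvec()))
s=-1 if np.linalg.norm((r.inv()*q).as_rotvec())<1.6 else 1
q=ori(PSI,s); f=b2w(-.01,.0226,0);print(s,f)
a=f-.045*EX; a[2]=.22; b=a.copy(); b[2]=.13
plan([([.42,-.25,.24],q),(a,q),(b,q)],0)
E
```

```text
[[-0.972  0.     0.236]
 [-0.236  0.    -0.972]
 [-0.    -1.    -0.   ]]
[ 6.50754498e-03  1.75284867e+01 -1.81501897e-03] [-2.59365154e-03 -1.62471513e+02 -9.29924386e-03]
-1 [0.65114015 0.13902048 0.        ]
22
[[0,-3.49,-0.09,-2.33,0,0.031,0],[0,-3.42,-0.09,-2.43,0,0.031,0],[0,-3.34,-0.09,-2.54,0,0.03,0],[0,-3.26,-0.09,-2.64,0,0.031,0],[0,-3.18,-0.08,-2.74,0,0.03,0],[0,-3.09,-0.09,-2.83,0,0.031,0],[0,-3,-0.08,-2.93,0,0.03,0],[0,-2.91,-0.09,-3.01,0,0.031,0],[0,-2.82,-0.08,-3.1,0,0.03,0],[0,-2.73,-0.09,-3.19,0,0.031,0],[0,-1.59,0.2,-4.04,0,0,0],[0,-1.6,0.2,-4.04,0,0,0],[0,-1.59,0.2,-4.04,0,0,0],[0,-1.6,0.2,-4.04,0,0,0],[0,-1.59,0.2,-4.03,0,0,0],[0,-1.6,0.2,-4.04,0,0,0],[0,-1.59,0.2,-4.03,0,0,0],[0,-1.6,0.2,-4.04,0,0,0],[0,-1.59,0.2,-4.03,0,0,0],[0,-1.6,0.21,-4.04,0,0,0],[0,0,4.5,0,0,0,0],[0,0,4.5,0,0,0,0]]
end [0.6063 0.1421 0.13  ]
```

Call:
apply_moves([
  [0, -3.49, -0.09, -2.33, 0, 0.031, 0],
  [0, -3.42, -0.09, -2.43, 0, 0.031, 0],
  [0, -3.34, -0.09, -2.54, 0, 0.03, 0],
  [0, -3.26, -0.09, -2.64, 0, 0.031, 0],
  [0, -3.18, -0.08, -2.74, 0, 0.03, 0],
  [0, -3.09, -0.09, -2.83, 0, 0.031, 0],
  [0, -3, -0.08, -2.93, 0, 0.03, 0],
  [0, -2.91, -0.09, -3.01, 0, 0.031, 0],
  [0, -2.82, -0.08, -3.1, 0, 0.03, 0],
  [0, -2.73, -0.09, -3.19, 0, 0.031, 0],
  [0, -1.59, 0.2, -4.04, 0, 0, 0],
  [0, -1.6, 0.2, -4.04, 0, 0, 0],
  [0, -1.59, 0.2, -4.04, 0, 0, 0],
  [0, -1.6, 0.2, -4.04, 0, 0, 0],
  [0, -1.59, 0.2, -4.03, 0, 0, 0],
  [0, -1.6, 0.2, -4.04, 0, 0, 0],
  [0, -1.59, 0.2, -4.03, 0, 0, 0],
  [0, -1.6, 0.2, -4.04, 0, 0, 0],
  [0, -1.59, 0.2, -4.03, 0, 0, 0],
  [0, -1.6, 0.21, -4.04, 0, 0, 0],
])

```text
time_s: 3.65
ee_pos: [0.6067, 0.1435, 0.2199]
orientation: [-0.074, -2.187, 2.187]
contact_force: [0.1, -0.2, -0.2]
gripper_width: 0.002
```

Call:
apply_moves([
  [0, 0, 3, 0, 0, 0, 0],
  [0, 0, 3, 0, 0, 0, 0],
  [0, 0, 3, 0, 0, 0, 0],
  [0, -1, 0, 0, 0, 0, 0],
  [0, -1, 0, 0, 0, 0, 0],
  [0, 0, 0, 0, 0, 0, 0],
])

```text
time_s: 4.4
ee_pos: [0.6264, 0.1406, 0.1297]
orientation: [-0.074, -2.187, 2.187]
contact_force: [0.3, -0.1, -0.1]
gripper_width: 0.0
```

Run:
```python
from h import *
s=snap('side','side1.png');cv2.imwrite('pics/side1c.png',cv2.resize(s['pixels'][100:260,300:520],None,fx=3.5,fy=3.5))
```

```text
(no output)
```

View pics/side1c.png

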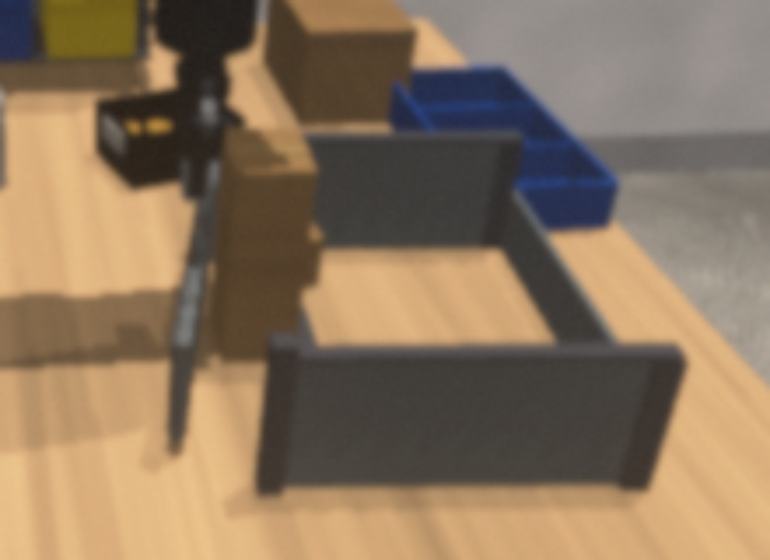

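Call:
apply_moves([
  [0, -1, 0, 0, 0, 0, 0],
  [0, -0.8, -0.2, 0, 0, 0, 0],
  [0, -0.8, -0.3, 0, 0, 0, 0],
  [0, -0.8, -0.25, 0, 0, 0, 0],
  [0, -0.8, -0.2, 0, 0, 0, 0],
  [0, -0.8, -0.15, 0, 0, 0, 0],
  [0, -0.8, -0.15, 0, 0, 0, 0],
  [0, -0.8, -0.05, 0, 0, 0, 0],
])

```text
time_s: 5.45
ee_pos: [0.6922, 0.1363, 0.1431]
orientation: [-0.074, -2.187, 2.187]
contact_force: [0.1, 0.7, -0.4]
gripper_width: 0.0
```

Run:
```python
from h import *
s=snap('side','side2.png');cv2.imwrite('pics/side2c.png',cv2.resize(s['pixels'][100:260,300:520],None,fx=3.5,fy=3.5))
```

```text
(no output)
```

View pics/side2c.png

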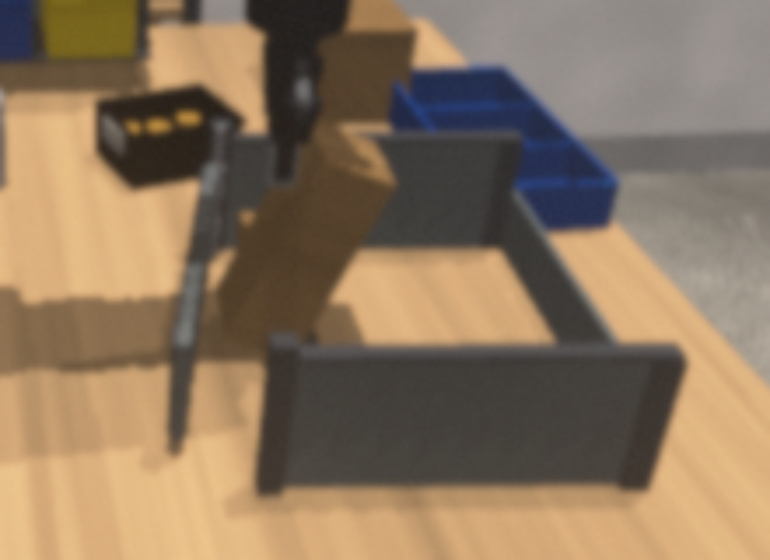

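Call:
apply_moves([
  [0, -0.8, 0, 0, 0, 0, 0],
  [0, -0.8, 0, 0, 0, 0, 0],
  [0, 0, 0, 0, 0, 0, 0],
  [0, 0, 0, 0, 0, 0, 0],
])

```text
time_s: 6.0
ee_pos: [0.7076, 0.1353, 0.1429]
orientation: [-0.073, -2.187, 2.187]
contact_force: [-0.5, -0.4, 0.6]
gripper_width: 0.002
```

Run:
```python
from h import *
s=snap('side','side3.png');cv2.imwrite('pics/side3c.png',cv2.resize(s['pixels'][100:260,300:520],None,fx=3.5,fy=3.5))
```

```text
(no output)
```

View pics/side3c.png

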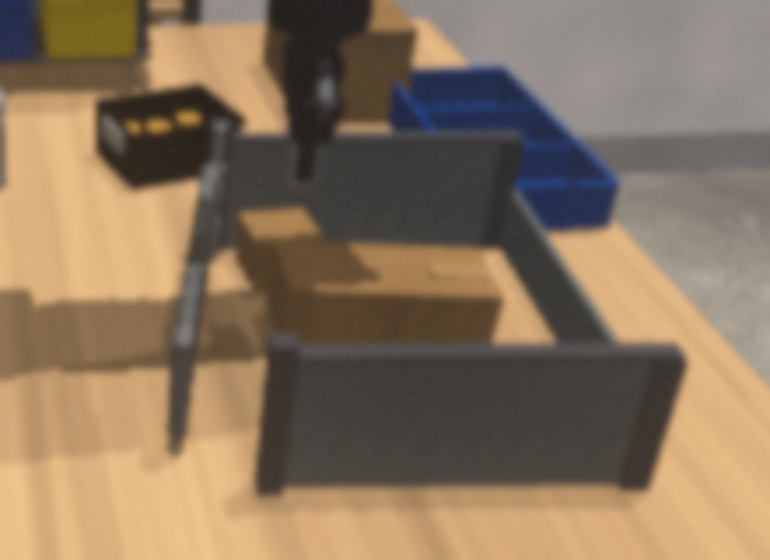

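Run:
```python
from h import *
q=ori(-.141,-1)
plan([([.56,.1,.2],ori(PSI,-1)),([.44,-.21,.2],q)],1,step=.055)
```

```text
10
[[1,4.83,-1.9,1.51,0,0,0],[1,4.83,-1.9,1.5,0,0,0],[1,4.84,-1.89,1.51,0,0,0],[1,1.41,0,4.53,0,0.011,0],[1,1.36,0,4.55,0,0.01,0],[1,1.32,0,4.56,0,0.011,0],[1,1.27,0,4.58,0,0.01,0],[1,1.22,0,4.59,0,0.011,0],[1,1.17,0,4.6,0,0.01,0],[1,1.13,-0.01,4.61,0,0.011,0]]
end [ 0.44 -0.21  0.2 ]
```

Call:
apply_moves([
  [0, 4.83, -1.9, 1.51, 0, 0, 0],
  [1, 4.83, -1.9, 1.5, 0, 0, 0],
  [1, 4.84, -1.89, 1.51, 0, 0, 0],
  [1, 1.41, 0, 4.53, 0, 0.011, 0],
  [1, 1.36, 0, 4.55, 0, 0.01, 0],
  [1, 1.32, 0, 4.56, 0, 0.011, 0],
  [1, 1.27, 0, 4.58, 0, 0.01, 0],
  [1, 1.22, 0, 4.59, 0, 0.011, 0],
  [1, 1.17, 0, 4.6, 0, 0.01, 0],
  [1, 1.13, -0.01, 4.61, 0, 0.011, 0],
  [1, 0, 0, 0, 0, 0, 0],
  [1, 0, 0, 0, 0, 0, 0],
])

```text
time_s: 7.55
ee_pos: [0.4453, -0.2083, 0.1983]
orientation: [-0.152, -2.149, 2.148]
contact_force: [0.2, -0.6, -0.6]
gripper_width: 1.001
```

Run:
```python
from h import *
print(sensors.get_state()['ee_pos'])
snap('wrist','wr1.png');snap('top','top1.png')
px,P=cloud('wrist')
Z=P[...,2]; print('bench z',np.nanmedian(Z[(P[...,0]>.52)&(P[...,1]>-.17)&(P[...,1]<-.1)]))
m=(P[...,0]>.41)&(P[...,0]<.62)&(P[...,1]>-.29)&(P[...,1]<-.15)
for t in (.003,.006,.010):
    Q=P[m&(Z>t)&(Z<.05)]
    r=cv2.minAreaRect((Q[:,:2]*1000).astype(np.float32));print(t,len(Q),r)
Q=P[m&(Z>.006)&(Z<.05)]
for x in np.arange(.43,.6,.01):
    q=Q[abs(Q[:,0]-x)<.003]
    if len(q)>5: print(round(x,3),len(q),q[:,1].min().round(4),q[:,1].max().round(4),np.median(q[:,2]).round(4))
```

```text
[ 0.44532298 -0.2082684   0.19834972]
bench z 0.0007424240686802752
0.003 5914 ((513.9288330078125, -219.8040771484375), (136.01060485839844, 203.89935302734375), 89.73655700683594)
0.006 5332 ((515.9118041992188, -216.72567749023438), (45.10417938232422, 133.40306091308594), 81.71613311767578)
0.01 4407 ((506.70751953125, -215.75112915039062), (44.64912796020508, 114.75968933105469), 81.4208755493164)
0.45 113 -0.2295 -0.1938 0.0303
0.46 240 -0.2308 -0.1859 0.0289
0.47 248 -0.2322 -0.1874 0.0268
0.48 252 -0.2346 -0.1889 0.0248
0.49 256 -0.2359 -0.1904 0.0227
0.5 255 -0.2372 -0.1919 0.0208
0.51 262 -0.2386 -0.1934 0.0186
0.52 263 -0.2398 -0.1951 0.0167
0.53 264 -0.2411 -0.1966 0.0147
0.54 269 -0.2425 -0.198 0.0127
0.55 270 -0.2448 -0.1997 0.0107
0.56 275 -0.2462 -0.2011 0.0084
0.57 197 -0.2472 -0.2015 0.0068
0.58 25 -0.2409 -0.2031 0.0063
```

View pics/wr1.png

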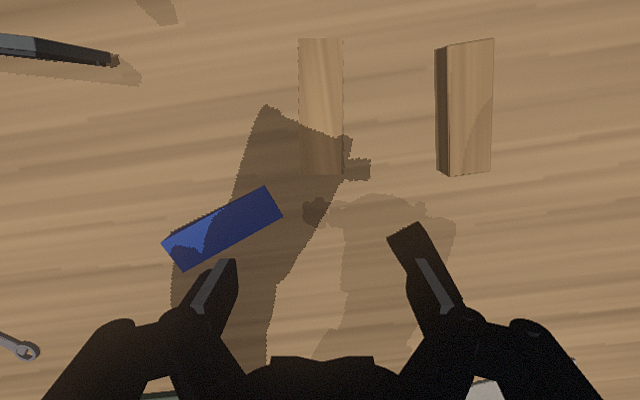

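View pics/top1.png

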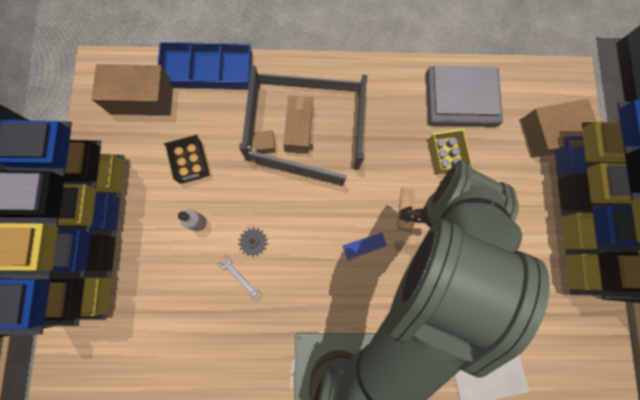

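Run:
```python
from h import *
q=ori(-.147,-1)
plan([([.4638,-.209,.07],q),([.4638,-.209,.03],q,.03),([.4638,-.209,.001],q,.015)],1)
```

```text
7
[[1,-0.61,4.28,-0.04,0,0.002,0],[1,-0.6,4.27,-0.05,0,0.003,0],[1,-0.61,4.28,-0.04,0.001,0.002,0],[1,0,2,0,0,0,0],[1,0,2,-0.01,0,0,0],[1,0,1.45,0,0,0,0],[1,0,1.45,0,0,0,0]]
end [ 0.4638 -0.209   0.001 ]
```

Call:
apply_moves([
  [1, -0.61, 4.28, -0.04, 0, 0.002, 0],
  [1, -0.6, 4.27, -0.05, 0, 0.003, 0],
  [1, -0.61, 4.28, -0.04, 0.001, 0.002, 0],
  [1, 0, 2, 0, 0, 0, 0],
  [1, 0, 2, -0.01, 0, 0, 0],
  [1, 0, 1, 0, 0, 0, 0],
  [1, 0, 1, 0, 0, 0, 0],
  [1, 0, 0, 0, 0, 0, 0],
])

```text
time_s: 8.65
ee_pos: [0.4634, -0.2099, 0.0097]
orientation: [-0.159, -2.144, 2.145]
contact_force: [-0.6, 0.6, 0.2]
gripper_width: 1.0
```

Call:
apply_moves([
  [1, 0, 0.6, 0, 0, 0, 0],
  [0, 0, 0, 0, 0, 0, 0],
  [0, 0, 0, 0, 0, 0, 0],
  [0, 0, 0, 0, 0, 0, 0],
  [0, 0, 0, 0, 0, 0, 0],
  [0, 0, 0, 0, 0, 0, 0],
  [0, 0, 0, 0, 0, 0, 0],
], newtons=60)

```text
time_s: 9.52
ee_pos: [0.4635, -0.2102, 0.0044]
orientation: [-0.16, -2.144, 2.146]
contact_force: [-1.3, 0.8, 9.6]
gripper_width: 0.515
```

Run:
```python
from h import *
q=ori(-.147,-1); q2=ori(PSI,-1)
g=.121 # tip ahead of grasp
st=sensors.get_state();p=st['ee_pos'];print(p,st['gripper_width'],st['contact_force'])
a=b2w(-.085-g,-.1,.06);print('target',a)
plan([(p+[0,0,.06-.0],q),([a[0],a[1],p[2]+.06],q2),([a[0],a[1],p[2]+.003],q2,.02)],0)
```

```text
[ 0.46354241 -0.21015557  0.00442916] 0.5152518507650041 [-1.27367028  0.80046443  9.64167022]
target [0.44735001 0.02985849 0.06      ]
11
[[0,0,-3,0,0,-0.001,0],[0,0,-3,0.01,-0.001,0,-0.001],[0,0.85,0,-3.92,0,-0.013,0],[0,0.8,0,-3.93,0,-0.013,0],[0,0.75,0,-3.94,0,-0.014,0],[0,0.7,0,-3.95,0,-0.013,0],[0,0.65,0,-3.96,0,-0.014,0],[0,0.59,0,-3.96,0,-0.013,0],[0,0,1.9,0,0,0,0],[0,0,1.9,0,0,0,0],[0,0,1.9,0,0,0,0]]
end [0.4473 0.0299 0.0075]
```

Call:
apply_moves([
  [0, 0, -3, 0, 0, -0.001, 0],
  [0, 0, -3, 0.01, 0, 0, 0],
  [0, 0.85, 0, -3.92, 0, -0.013, 0],
  [0, 0.8, 0, -3.93, 0, -0.013, 0],
  [0, 0.75, 0, -3.94, 0, -0.014, 0],
  [0, 0.7, 0, -3.95, 0, -0.013, 0],
  [0, 0.65, 0, -3.96, 0, -0.014, 0],
  [0, 0.59, 0, -3.96, 0, -0.013, 0],
  [0, 0, 1.5, 0, 0, 0, 0],
  [0, 0, 1.5, 0, 0, 0, 0],
  [0, 0, 0, 0, 0, 0, 0],
])

```text
time_s: 10.9
ee_pos: [0.4469, 0.0298, 0.0333]
orientation: [-0.072, -2.185, 2.187]
contact_force: [-0.6, 0.2, -2.7]
gripper_width: 0.518
```

Run:
```python
from h import *
snap('wrist','wr2.png');s=snap('side','side4.png');cv2.imwrite('pics/side4c.png',cv2.resize(s['pixels'][100:300,220:500],None,fx=2.8,fy=2.8))
px,P=cloud('wrist');p=sensors.get_state()['ee_pos']
m=(abs(P[...,1]-p[1])<.045)&(P[...,0]>p[0]+.03)&(P[...,0]<p[0]+.14)&(P[...,2]>.015)&(P[...,2]<.08)
Q=P[m];print(p,len(Q))
for x in np.arange(p[0]+.03,p[0]+.14,.01):
    q=Q[abs(Q[:,0]-x)<.003]
    if len(q)>5: print(round(x,3),len(q),q[:,1].min().round(4),q[:,1].max().round(4),np.median(q[:,2]).round(4))
# gate in view
m=(P[...,2]>.07)&(P[...,2]<.12)&(P[...,0]>.55)&(P[...,0]<.66)
G=P[m];print(len(G),G.min(0),G.max(0))
```

```text
[0.44728485 0.02973276 0.03409449] 22440
0.477 625 0.0056 0.0504 0.0505
0.487 1325 0.0051 0.0501 0.0487
0.497 1363 0.004 0.0495 0.0467
0.507 1404 0.0037 0.0488 0.0447
0.517 1455 0.0032 0.0483 0.0426
0.527 1497 0.0028 0.0477 0.0406
0.537 1545 0.0024 0.0474 0.0386
0.547 1599 0.0015 0.0467 0.0366
0.557 1666 0.001 0.0464 0.0345
0.567 1063 0.0008 0.0459 0.0327Traceback (most recent call last):
  File "<stdin>", line 11, in <module>
    return umr_minimum(a, axis, None, out, keepdims, initial, where)
ValueError: zero-size array to reduction operation minimum which has no identity
```

View pics/wr2.png

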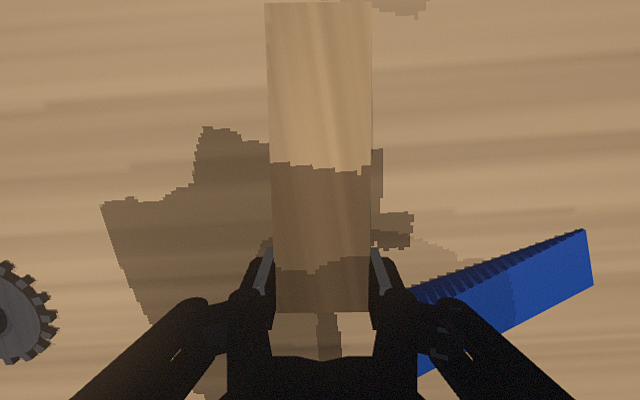

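View pics/side4c.png

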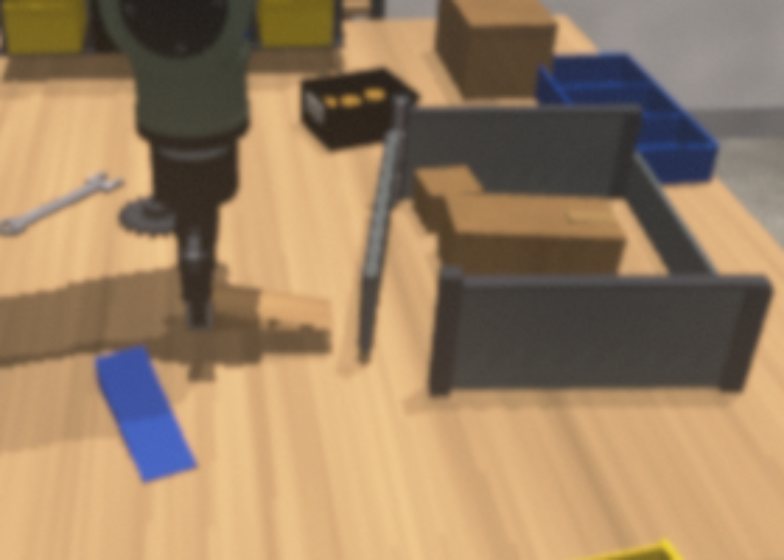

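Call:
apply_moves([
  [0, 0, 1.5, 0, 0, 0, 0],
  [0, 0, 1, 0, 0, 0, 0],
  [0, 0, 0.4, 0, 0, 0, 0],
  [0, -1.5, 0, 0, 0, 0, 0],
  [0, -1.5, 0, 0, 0, 0, 0],
  [0, -1.5, 0, 0, 0, 0, 0],
  [0, -1, 0, 0, 0, 0, 0],
  [0, -1, 0, 0, 0, 0, 0],
  [0, -1, 0, 0, 0, 0, 0],
  [0, 0, 0, 0, 0, 0, 0],
])

```text
time_s: 12.25
ee_pos: [0.5225, 0.0248, 0.0046]
orientation: [-0.074, -2.186, 2.188]
contact_force: [0.4, 0.8, -2.3]
gripper_width: 0.517
```

Run:
```python
from h import *
st=sensors.get_state();print(w2b(st['ee_pos']),st['contact_force'],w2b(st['ee_pos'])[0]+.121)
s=snap('side','side5.png');cv2.imwrite('pics/side5c.png',cv2.resize(s['pixels'][100:300,220:500],None,fx=2.8,fy=2.8))
```

```text
[-0.13066898 -0.10003312  0.00457566] [ 0.42064316  0.77813759 -2.33162226] -0.009668984968457112
```

View pics/side5c.png

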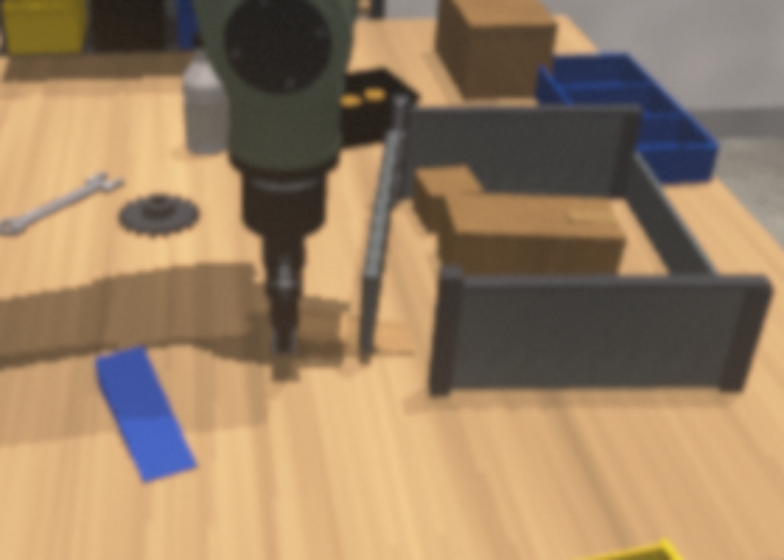

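Call:
apply_moves([
  [0, -0.8, 0, 0, 0, 0, 0],
  [0, -0.8, 0, 0, 0, 0, 0],
  [0, -0.8, 0, 0, 0, 0, 0],
  [0, -0.6, 0, 0, 0, 0, 0],
  [0, 0, 0, 0, 0, 0, 0],
])

```text
time_s: 12.92
ee_pos: [0.5524, 0.0228, 0.0046]
orientation: [-0.074, -2.186, 2.188]
contact_force: [-0.5, -0.5, -2.7]
gripper_width: 0.513
```

Run:
```python
from h import *
st=sensors.get_state();print(w2b(st['ee_pos']),st['contact_force'],w2b(st['ee_pos'])[0]+.121)
s=snap('side','side6.png');cv2.imwrite('pics/side6c.png',cv2.resize(s['pixels'][100:300,220:500],None,fx=2.8,fy=2.8))
```

```text
[-0.10068571 -0.10001113  0.0046435 ] [-0.49252611 -0.46452741 -2.67689631] 0.020314293246108575
```

View pics/side6c.png

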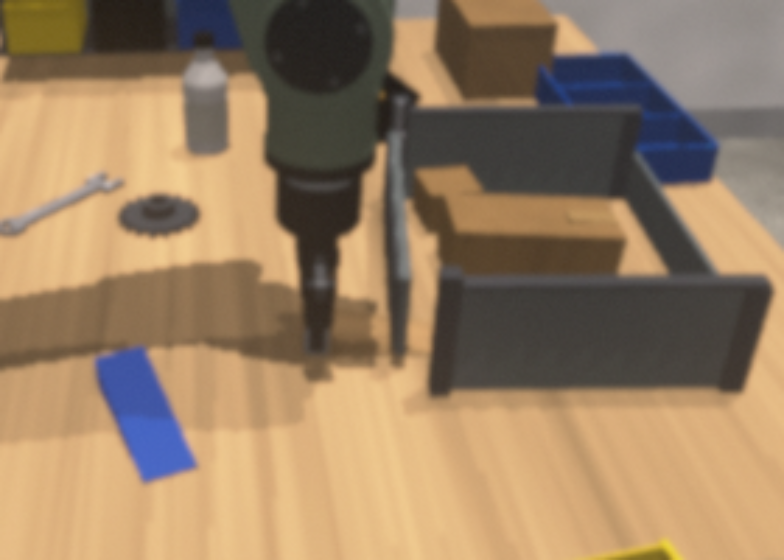

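Call:
apply_moves([
  [0, -0.5, 0, 0, 0, 0, 0],
  [0, -0.5, 0, 0, 0, 0, 0],
  [0, -0.4, 0, 0, 0, 0, 0],
  [0, 0, 0, 0, 0, 0, 0],
])

```text
time_s: 13.48
ee_pos: [0.5663, 0.0218, 0.0047]
orientation: [-0.074, -2.186, 2.188]
contact_force: [0.6, -0.4, -2.9]
gripper_width: 0.514
```

Run:
```python
from h import *
st=sensors.get_state();print(w2b(st['ee_pos']),st['contact_force'],w2b(st['ee_pos'])[0]+.121)
s=snap('side','side7.png');cv2.imwrite('pics/side7c.png',cv2.resize(s['pixels'][100:300,220:500],None,fx=2.8,fy=2.8))
```

```text
[-0.08673393 -0.1000838   0.00467886] [ 0.58527151 -0.43644228 -2.92030245] 0.03426606592132425
```

View pics/side7c.png

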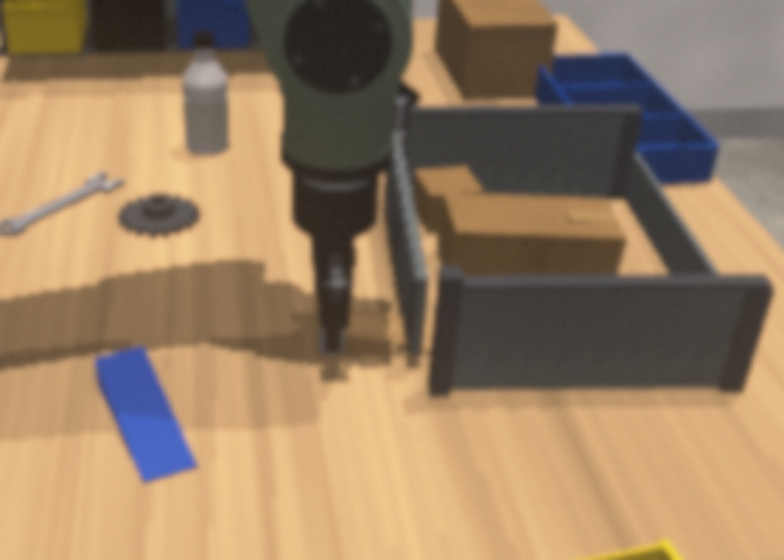

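Call:
apply_moves([
  [0, -0.3, 0, 0, 0, 0, 0],
  [0, -0.3, 0, 0, 0, 0, 0],
  [0, -0.2, 0, 0, 0, 0, 0],
  [0, 0, 0, 0, 0, 0, 0],
])

```text
time_s: 14.02
ee_pos: [0.5741, 0.0213, 0.0047]
orientation: [-0.074, -2.186, 2.188]
contact_force: [-0.7, -0.5, -3.0]
gripper_width: 0.514
```

Call:
apply_moves([
  [0, -0.3, 0, 0, 0, 0, 0],
  [0, -0.2, 0, 0, 0, 0, 0],
  [0, 0, 0, 0, 0, 0, 0],
])

```text
time_s: 14.4
ee_pos: [0.5786, 0.021, 0.0045]
orientation: [-0.072, -2.186, 2.187]
contact_force: [-5.4, 0.5, -3.5]
gripper_width: 0.508
```

Run:
```python
from h import *
st=sensors.get_state();print(w2b(st['ee_pos']),st['contact_force'],w2b(st['ee_pos'])[0]+.121)
s=snap('side','side8.png');cv2.imwrite('pics/side8c.png',cv2.resize(s['pixels'][100:300,220:500],None,fx=2.8,fy=2.8))
```

```text
[-0.07444772 -0.09997873  0.00453096] [-5.42383941  0.50252628 -3.51408146] 0.04655227527119443
```

View pics/side8c.png

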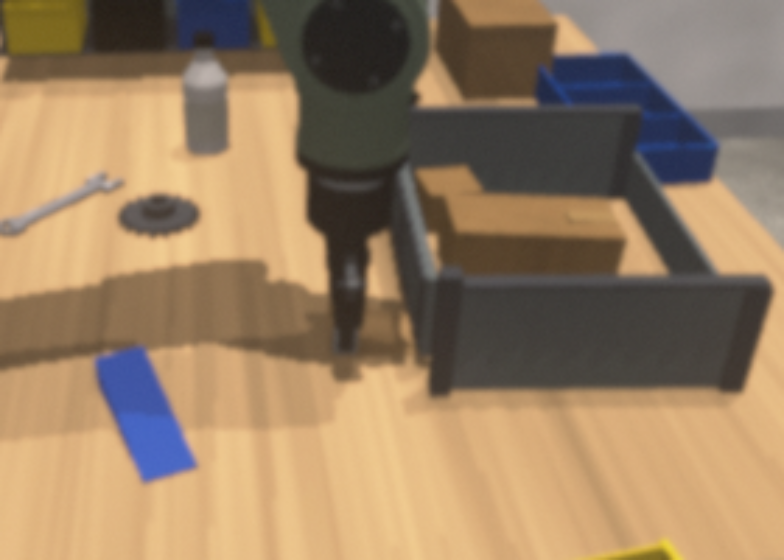

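Call:
apply_moves([
  [0, -0.1, 0, 0, 0, 0, 0],
  [0, 0, 0, 0, 0, 0, 0],
])

```text
time_s: 14.7
ee_pos: [0.5792, 0.021, 0.0045]
orientation: [-0.071, -2.185, 2.187]
contact_force: [-7.9, 1.1, -1.1]
gripper_width: 0.514
```

Call:
apply_moves([
  [0, -0.1, 0, 0, 0, 0, 0],
  [0, -0.1, 0, 0, 0, 0, 0],
  [0, 0, 0, 0, 0, 0, 0],
])

```text
time_s: 15.08
ee_pos: [0.5807, 0.0209, 0.0045]
orientation: [-0.07, -2.185, 2.186]
contact_force: [-10.2, 0.8, 1.1]
gripper_width: 0.52
```

Call:
apply_moves([
  [0, -0.1, 0, 0, 0, 0, 0],
  [0, -0.1, 0, 0, 0, 0, 0],
  [0, -0.1, 0, 0, 0, 0, 0],
  [0, 0, 0, 0, 0, 0, 0],
])

```text
time_s: 15.58
ee_pos: [0.583, 0.0207, 0.0045]
orientation: [-0.068, -2.184, 2.186]
contact_force: [-17.2, 0.4, 6.0]
gripper_width: 0.514
```

Call:
apply_moves([
  [0, -0.1, 0, 0, 0, 0, 0],
  [0, -0.1, 0, 0, 0, 0, 0],
  [0, 0, 0, 0, 0, 0, 0],
])

```text
time_s: 15.95
ee_pos: [0.5845, 0.0206, 0.0045]
orientation: [-0.067, -2.184, 2.185]
contact_force: [-19.7, 0.8, 9.7]
gripper_width: 0.519
```

Run:
```python
from h import *
st=sensors.get_state();print(w2b(st['ee_pos']),st['contact_force'],w2b(st['ee_pos'])[0]+.121)
s=snap('side','side9.png');cv2.imwrite('pics/side9c.png',cv2.resize(s['pixels'][100:300,220:500],None,fx=2.8,fy=2.8));snap('wrist','wr3.png')
```

```text
[-0.06854488 -0.09999171  0.00447456] [-19.67534219   0.77440794   9.69322606] 0.05245511715084751
```

View pics/side9c.png

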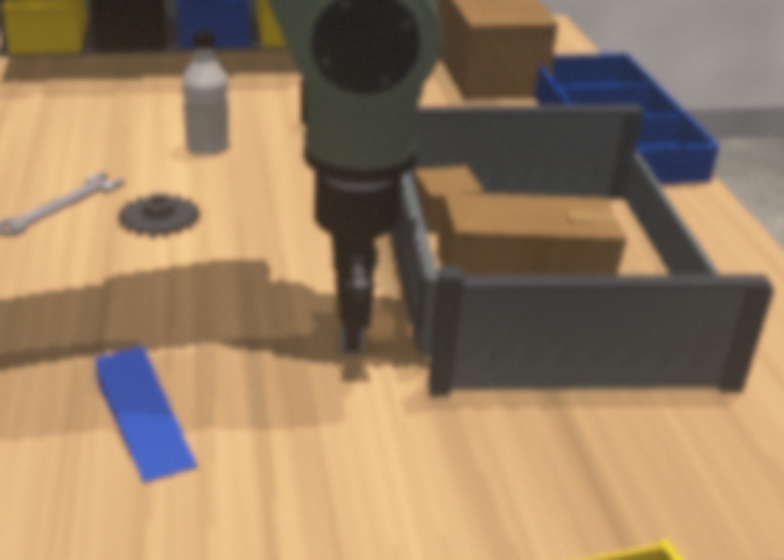

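View pics/wr3.png

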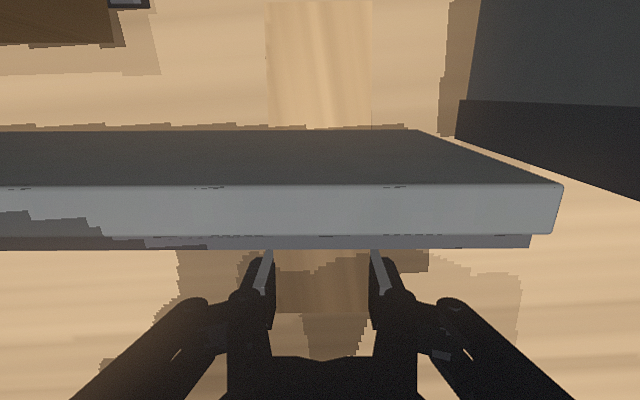

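Call:
apply_moves([
  [0.8, 0, 0, 0, 0, 0, 0],
  [0.8, 0, 0, 0, 0, 0, 0],
  [0.8, 0, 0, 0, 0, 0, 0],
  [0.8, 0, -1, 0, 0, 0, 0],
  [0.8, 0, -3, 0, 0, 0, 0],
  [0.8, 0, -3, 0, 0, 0, 0],
  [0.8, 2, -1, 0, 0, 0, 0],
  [0, 2, 0, 0, 0, 0, 0],
  [0, 1, 0, 0, 0, 0, 0],
  [0, 0, 0, 0, 0, 0, 0],
])

```text
time_s: 17.3
ee_pos: [0.5372, 0.0239, 0.085]
orientation: [-0.074, -2.186, 2.188]
contact_force: [-0.0, -0.3, -0.4]
gripper_width: 0.16
```

Run:
```python
from h import *
st=sensors.get_state();print(st['ee_pos'],w2b(st['ee_pos']),st['contact_force'],st['gripper_width'])
snap('wrist','wr4.png')
px,P=cloud('wrist');B=(P-O);bx=B@EX;by=B@EY;Z=P[...,2]
m=(by>-.14)&(by<-.06)&(bx<-.016)&(bx>-.1)&(Z>.012)&(Z<.06)
for x in np.arange(-.1,0.0,.006):
    q=m&(abs(bx-x)<.002)
    if q.sum()>5: print(round(x,3),q.sum(),by[q].min().round(4),by[q].max().round(4),np.median(Z[q]).round(4))
m=(by>-.14)&(by<.05)&(bx<.03)&(bx>-.06)&(Z>.088)&(Z<.11)
q=P[m];vx,vy,_,_=cv2.fitLine(np.stack([bx[m],by[m]],1).astype(np.float32),cv2.DIST_HUBER,0,.001,.001).ravel()
print('gate ang',np.arctan2(vx,vy),len(q),np.percentile(bx[m],[2,50,98]))
```

```text
[0.53719567 0.02385753 0.08501821] [-0.11595417 -0.09995434  0.08501821] [-0.02922519 -0.290723   -0.36447847] 0.15973477966687263
-0.082 240 -0.1226 -0.078 0.0306
-0.076 394 -0.1224 -0.0781 0.0296
-0.07 397 -0.1224 -0.0781 0.0283
-0.064 400 -0.1222 -0.0776 0.0273
-0.058 431 -0.1222 -0.0778 0.026
-0.052 410 -0.1221 -0.0778 0.0248
-0.046 402 -0.122 -0.0779 0.0237
-0.04 447 -0.1219 -0.0773 0.0225
-0.034 406 -0.1218 -0.0774 0.0212
-0.028 406 -0.1218 -0.0776 0.02
-0.022 478 -0.1216 -0.077 0.0188
-0.016 212 -0.1214 -0.077 0.0178
gate ang 3.1340477 18449 [-0.01202116 -0.00571974  0.00125159]
```

View pics/wr4.png

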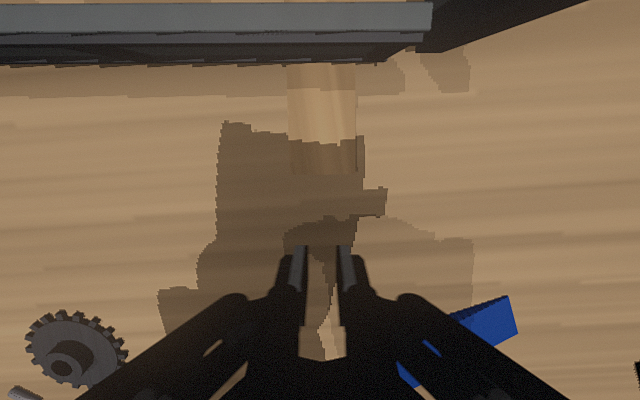

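Call:
apply_moves([
  [0, 0.3, 2.5, 0, 0, 0, 0],
  [0, 0, 2.5, 0, 0, 0, 0],
  [0, 0, 1.5, 0, 0, 0, 0],
  [0, 0, 1, 0, 0, 0, 0],
  [0, -0.8, 0, 0, 0, 0, 0],
  [0, -0.6, 0, 0, 0, 0, 0],
  [0, -0.3, 0, 0, 0, 0, 0],
  [0, 0, 0, 0, 0, 0, 0],
])

```text
time_s: 18.35
ee_pos: [0.5513, 0.0228, 0.01]
orientation: [-0.074, -2.186, 2.188]
contact_force: [-0.5, 0.4, 0.2]
gripper_width: 0.001
```

Call:
apply_moves([
  [0, -0.3, 0, 0, 0, 0, 0],
  [0, -0.3, 0, 0, 0, 0, 0],
  [0, -0.2, 0, 0, 0, 0, 0],
  [0, 0, 0, 0, 0, 0, 0],
])

```text
time_s: 18.85
ee_pos: [0.5591, 0.0223, 0.0097]
orientation: [-0.074, -2.186, 2.188]
contact_force: [0.3, 0.5, 0.5]
gripper_width: -0.001
```

Call:
apply_moves([
  [0, -0.2, 0, 0, 0, 0, 0],
  [0, -0.2, 0, 0, 0, 0, 0],
  [0, 0, 0, 0, 0, 0, 0],
])

```text
time_s: 19.23
ee_pos: [0.5599, 0.0222, 0.0094]
orientation: [-0.066, -2.183, 2.184]
contact_force: [-19.9, 0.5, 12.5]
gripper_width: -0.004
```

Call:
apply_moves([
  [0, -0.15, -0.05, 0, 0, 0, 0],
  [0, 0, 0, 0, 0, 0, 0],
])

```text
time_s: 19.48
ee_pos: [0.5615, 0.0221, 0.0096]
orientation: [-0.066, -2.183, 2.184]
contact_force: [-16.4, 0.5, 4.6]
gripper_width: -0.001
```

Call:
apply_moves([
  [0, -0.15, 0, 0, 0, 0, 0],
  [0, -0.1, 0, 0, 0, 0, 0],
  [0, 0, 0, 0, 0, 0, 0],
])

```text
time_s: 19.85
ee_pos: [0.5631, 0.022, 0.0096]
orientation: [-0.064, -2.182, 2.183]
contact_force: [-22.8, -0.1, 9.5]
gripper_width: 0.003
```

Call:
apply_moves([
  [0, -0.15, 0, 0, 0, 0, 0],
  [0, 0, 0, 0, 0, 0, 0],
  [0, 2, 0, 0, 0, 0, 0],
  [0, 4, 0, 0, 0, 0, 0],
  [0, 1, -4, 0, 0, 0, 0],
  [0, 0, -5, 0, 0, 0, 0],
  [0, 0, -5, 0, 0, 0, 0],
  [0, 0, 0, 0, 0, 0, 0],
  [0, 0, 0, 0, 0, 0, 0],
])

```text
time_s: 20.98
ee_pos: [0.4985, 0.0266, 0.1499]
orientation: [-0.073, -2.186, 2.188]
contact_force: [-0.1, 0.7, -1.2]
gripper_width: 0.001
```

Run:
```python
from h import *
st=sensors.get_state();print(st['ee_pos'],w2b(st['ee_pos']),st['contact_force'],st['gripper_width'])
snap('wrist','wr5.png');s=snap('side','side10.png');cv2.imwrite('pics/side10c.png',cv2.resize(s['pixels'][100:300,220:500],None,fx=2.8,fy=2.8));snap('top','top2.png')
px,P=cloud('wrist');B=(P-O);bx=B@EX;by=B@EY;Z=P[...,2]
m=(by>-.14)&(by<-.06)&(bx<-.016)&(bx>-.1)&(Z>.012)&(Z<.06)
for x in np.arange(-.1,0.0,.006):
    q=m&(abs(bx-x)<.002)
    if q.sum()>5: print(round(x,3),q.sum(),by[q].min().round(4),by[q].max().round(4),np.median(Z[q]).round(4))
print('thick end',bx[m].min())
m=(by>-.14)&(by<.05)&(bx<.03)&(bx>-.06)&(Z>.088)&(Z<.11)
vx,vy,_,_=cv2.fitLine(np.stack([bx[m],by[m]],1).astype(np.float32),cv2.DIST_HUBER,0,.001,.001).ravel()
print('gate ang',np.arctan(vx/vy),np.percentile(bx[m],[2,50,98]))
m=(by>-.02)&(by<.08)&(bx>.02)&(bx<.26)&(Z>.05)
print('carton',bx[m].min(),bx[m].max(),np.percentile(Z[m],[5,50,95]),m.sum())
px,P=cloud('top');B=(P-O);bx=B@EX;by=B@EY;Z=P[...,2]
m=(by>-.02)&(by<.08)&(bx>.02)&(bx<.25)&(Z>.05);print('carton top',bx[m].min(),bx[m].max(),np.percentile(Z[m],[5,50,95]),m.sum())
A=np.c_[bx[m],by[m],np.ones(m.sum())];print('plane',np.linalg.lstsq(A,Z[m],rcond=None)[0])
```

```text
[0.49849113 0.02662056 0.14986378] [-0.15475689 -0.09979652  0.14986378] [-0.12904225  0.70544563 -1.17768523] 0.0005932285955045589
-0.076 269 -0.1224 -0.0778 0.0303
-0.07 268 -0.1224 -0.0779 0.0294
-0.064 268 -0.1223 -0.078 0.0281
-0.058 315 -0.1223 -0.0781 0.027
-0.052 270 -0.1222 -0.0781 0.0256
-0.046 272 -0.1221 -0.0775 0.0245
-0.04 275 -0.1219 -0.0775 0.0232
-0.034 287 -0.1218 -0.0775 0.0219
-0.028 291 -0.1218 -0.0776 0.0208
-0.022 297 -0.1218 -0.0777 0.0196
-0.016 137 -0.1217 -0.0769 0.0185
thick end -0.07734863827062943Traceback (most recent call last):
  File "<stdin>", line 11, in <module>
cv2.error: OpenCV(4.12.0) /io/opencv/modules/imgproc/src/linefit.cpp:50: error: (-215:Assertion failed) count > 0 in function 'fitLine2D_wods'
```

View pics/side10c.png

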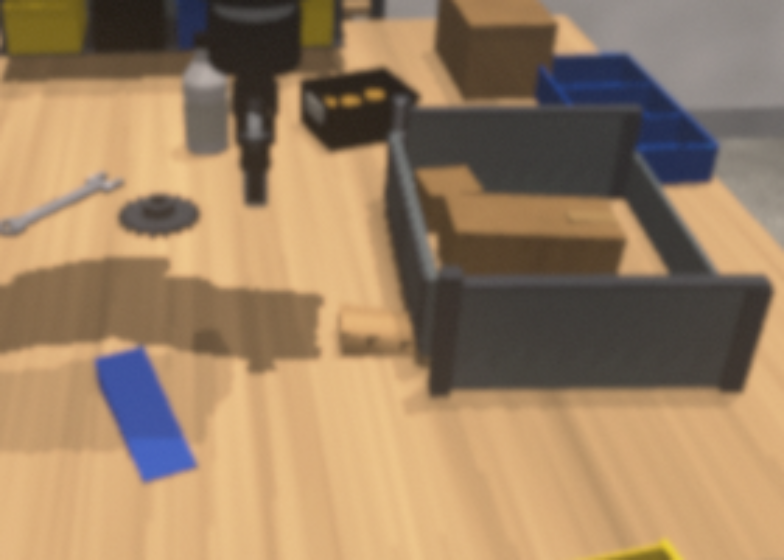

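View pics/wr5.png

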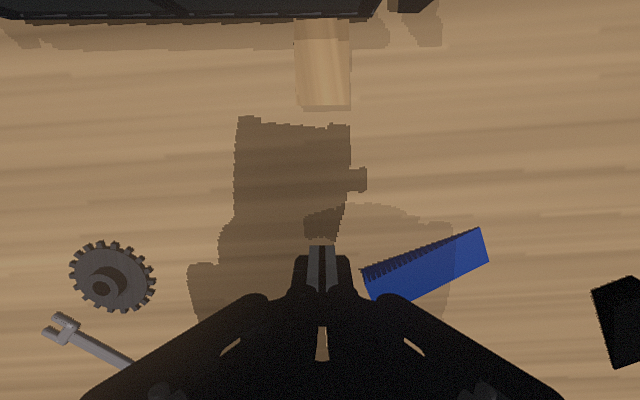

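Run:
```python
from h import *
snap('top','top3.png')
px,P=cloud('top');B=(P-O);bx=B@EX;by=B@EY;Z=P[...,2]
m=(by>-.13)&(by<.12)&(bx<.01)&(bx>-.08)&(Z>.088)&(Z<.105)
vx,vy,_,_=cv2.fitLine(np.stack([bx[m],by[m]],1).astype(np.float32),cv2.DIST_HUBER,0,.001,.001).ravel()
print('gate ang',np.arctan(vx/vy),np.percentile(bx[m],[2,50,98]),m.sum())
m=(by>-.015)&(by<.06)&(bx>.02)&(bx<.25)&(Z>.055);print('carton top',bx[m].min(),bx[m].max(),np.percentile(Z[m],[5,50,95]),m.sum())
A=np.c_[bx[m],by[m],np.ones(m.sum())];print('plane',np.linalg.lstsq(A,Z[m],rcond=None)[0])
```

```text
gate ang 0.0035265246 [-0.01150393 -0.00554666  0.00269135] 284
carton top 0.038912422901901104 0.21298789643713983 [0.05922807 0.06500737 0.0700402 ] 1207
plane [-0.04080774 -0.00703069  0.06999333]
```

View pics/top3.png

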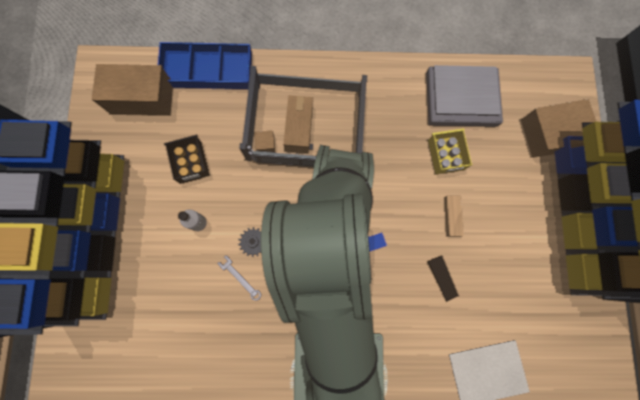

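The top view shows the gate shut across the bay front (row about 155) and the carton on its back inside (298,124). The bystanders in view are where they were. Handing the job in.

Run:
```python
from h import *
print(manip.job_done(), sensors.get_state()['time_s'])
```

```text
the job is handed in; nothing more can be done
the job is handed in; nothing more can be done
```

The carton is on its back in the bay, the gate is shut with the wedge jammed under its free end, and I handed the job in after about 21 s of the 67 s allowed. The hand-in gives no verdict.

- **Carton:** I pushed its face above the gate, rising along the arc, until it tipped over backwards. The last check showed it lying over the cleat, tilted about 2°. Its foot is about 39 mm behind the gate line.
- **Wedge and gate:** I gripped the plain wooden wedge near its thick end and slid it under the gate at bay y ≈ -0.10 m until the push reached about 20 N. After letting go, I drove it in a further 6 mm from behind with closed fingers, measuring up to 23 N before a last small push.
- **Last check after backing off:** The gate measured about 0.004 rad from shut. The wedge lies flat with its thin edge about 57 mm behind the gate line, and the robot touches nothing.
- **Bystanders:** Those visible in the last pictures were still in place. I compared them only by eye, not by measurement.
- **Not measured:** I couldn't read the force between wedge and gate once released. I judge it from the 23 N push and from the gate staying shut.

No check contradicted another; one check script failed because the gate was out of the wrist camera's view, so I repeated that check with the top camera.

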